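# Sweep wheel bearings home in the sorting tray with a straightedge

## Robot

A 7-joint arm with a two-finger parallel gripper is mounted at the origin on the work surface. World frame = base frame: x ahead of the robot, y to its left, z up, the work surface at z = 0. Lengths are in m, angles in rad, forces in N, time in s.
With the tool pointing down it reaches from about 0.425 to 0.925 m from the base axis. Payload 6.8 kg.
Tool frame: the origin (TCP) lies midway between the tips of the shut fingers; the grasp point (between the pads) lies 19 mm behind it; z points along the fingers, y is the direction in which the jaws open and shut (so a half turn about z gives the same grasp; the last joint's range is limited). The gripper opens to 85 mm and grips with 20 to 120 N. Pads are 22 mm wide; open, the fingers measure 114 mm over their backs; the gripper's body (76 mm by 85 mm) begins 54 mm behind the grasp point. The pads swing forward as they close: fully open they stand 13 mm farther back than shut.
Start: joints at [1.115, 0.477, 0.022, 1.555, -0.011, 1.109, -0.083], TCP at [0.23, -0.635, 0.231] pointing down, gripper open.
Joint ranges: [-2.96, 2.96], [-0.34, 2.1], [-1.41, 1.46], [0.24, 2.44], [-1.37, 4.51], [0.17, 1.92], [-2.96, 2.96]. Speed limits (rad/s): [2.39, 2.39, 3.14, 3.14, 3.14, 3.14, 3.14].

## Interface

Orientations are given as a unit quaternion [w, x, y, z].
In Python, from station import bot, vision gives the robot as it stands.
- The arm moves only by the tool move_arm, never from a script. Its argument "increments" is text: rows parted by semicolons, each of 7 numbers parted by spaces: the opening, from 0 (shut) to 1 (fully open), then the shift along the world's x, y, z in mm, then the turn, a rotation vector about the world's x, y, z in rad. In form: grip x y z rx ry rz; .... A call has exactly 8 rows; each row shifts and turns the commanded pose from where the row before left it; what a row does not reach is not made up. A row lasts 1/8 s, in which the tool goes at most 62.5 mm and 10.7 degrees, less where a joint would pass 70% of its speed; a pose out of reach is approached as far as the arm can. A call with a gripper value outside its range is refused whole. The fingers move at their own pace and stop on an object; "newtons" is the grip in N (left out, the last holds). Time passes only in rows, so rows that do not move let the fingers close, or fill a call up. It gives the time, the measured TCP pose, the force and the opening at its end, in the units of the state.
- bot.get_obs(): the state, without advancing time (a new reading comes with each control period).
- vision.read_camera(name): name is "scene" or "top" or "wrist"; returns (picture, depth): 400x640x3 uint8, red, green, blue; 400x640 float32, m along the optical axis (not along the pixel's ray), 0 where there is no reading.
- vision.calibration(name): a dict with "fx", "fy", "cx", "cy" (pixels), "R" (3x3) and "t" (3): a world point X has camera coordinates R X + t; the wrist camera has in their place "hand_eye" (4x4, takes a point from camera to tool coordinates, whose origin is the TCP and whose axes are the flange's). Camera axes: x right, y down, z forward; pixel columns grow to the right and rows downward; lengths in m; the calibration is good to about 2 mm. A picture is of the moment at which its call begins: read the wrist's pose just before it. calibration takes no time and is no camera call.
- bot.hand_in(): hands the job in, once; it reports no verdict.
The state is a dict: "t": time; "q": joint angles; "joint_vel": joint speeds; "joint_torque": joint torques, N m; "eef_pos": TCP position; "tool_rot": TCP orientation; "contact_force": force on the tool from outside, world axes, zero at the start; "torque": the same for the moment, N m; "gripper_width": opening from 0.0 (shut) to 1.0 (fully open).
Only numpy, scipy, OpenCV 4.12 (cv2) and the standard library are available. Lean on these libraries where they do the work, as an engineer would, in place of code of your own. Each camera call takes 0.05 s, during which the arm holds its last target.

## Task

Take the straightedge by its wooden grip and with its flat face sweep the four loose bearings together in one row against the tray's sliding divider bar, and push row and divider on until the divider comes up solid against the stop hidden under the rear hood. Lean on the row there with a steady push of about 12 newtons for a second, never pressing the stop or hood with 18 newtons or more, leave the bearings snug against the divider, and stand the straightedge upright back on its rubber mat. Touch the bearings only with the straightedge and leave the other parts and tools where they are.

Things in the scene. Friction and masses are not known exactly. Their poses are not given: they have to be found in the camera images.
- straightedge: Loose steel straightedge, an L-section sweep bar, 0.28 kg, standing on the mat at the start. Origin: centre of its underside; x out of the flat pushing face, y along its length, z up. 140 mm long in y. Foot 4 mm thick, x = -15 to +15 mm. Upright blade 28 mm high, pushing face at x = +15 mm. A wooden grip block stands on its middle
- straightedge_grip (a point): Centre of the straightedge's wooden grip block, 58 mm above its underside (x = y = 0), same axes. The block is 20 mm thick in x, 34 mm wide in y and reaches from 4 to 84 mm above the underside
- tray: Fixed aluminium sorting tray, open at its front. Origin on the bench under it, x towards the hooded rear, y left, z up. Floor 3 mm thick, x = -125 (open edge) to +140 mm. Side walls 18 mm high above the bench, inner faces at y = +-80, outer at +-86 mm. Bearings and divider slide along its floor
- hood: Fixed hood over the tray's rear end, 24 mm high above the bench, same axes as the tray. Origin on the bench below the middle of its front edge (tray x = +83 mm), 57 mm deep in x, 172 mm wide. The divider (14 mm high) slides under it. Inside, under the cover, is a rigid stop, set differently each time: it catches the divider's back 2 to 28 mm behind the hood's front edge
- divider: Loose steel divider bar across the tray between the bearings and the hood, 156 mm long (y), 12 mm thick (x), 14 mm high, about 0.2 kg, lightly oiled. Origin midway along its front face (towards the bearings), at its underside; x points into the bar, towards the hood, z up. It starts 30 mm or more short of the stop. A bearing touching it has its centre at x = -15 mm
- mat_top (a point): Centre of the top of the fixed black rubber rest mat, 120 mm (x) by 200 mm (y), 4 mm thick, on the bench to the left or right of the tray
- bearing0_c (a point): Centre of a loose sealed steel ball bearing lying flat on the tray floor in front of the divider: 30 mm diameter, 9 mm thick, about 32 g, lightly oiled so that it slides easily. The four are alike, are spread over the tray's width about 37 mm apart, and lie at different distances from the divider
- bearing1_c (a point): Centre of a loose sealed steel ball bearing lying flat on the tray floor in front of the divider: 30 mm diameter, 9 mm thick, about 32 g, lightly oiled so that it slides easily. The four are alike, are spread over the tray's width about 37 mm apart, and lie at different distances from the divider
- bearing2_c (a point): Centre of a loose sealed steel ball bearing lying flat on the tray floor in front of the divider: 30 mm diameter, 9 mm thick, about 32 g, lightly oiled so that it slides easily. The four are alike, are spread over the tray's width about 37 mm apart, and lie at different distances from the divider
- bearing3_c (a point): Centre of a loose sealed steel ball bearing lying flat on the tray floor in front of the divider: 30 mm diameter, 9 mm thick, about 32 g, lightly oiled so that it slides easily. The four are alike, are spread over the tray's width about 37 mm apart, and lie at different distances from the divider
- spacer: Bystander: aluminium spacer tube, 22 mm diameter, 30 mm high, standing on top of the hood. Origin at the centre of its underside
- axlenut: Bystander: brass flanged collar, 28 mm diameter, 12 mm high, lying on top of the hood. Origin at the centre of its underside
- plugsocket: Bystander: plain steel deep socket, 26 mm diameter, 65 mm high, standing on the bench beside the tray. Origin at the centre of its underside
- wrench: Bystander: spanner, 170 mm long, lying on the bench
- driver: Bystander: screwdriver, 190 mm long, lying on the bench
- bottle: Bystander: white plastic bottle, 60 mm diameter, 150 mm high, standing on the bench. Origin at the centre of its underside
Mind the look-alikes: they are no part of the job. Of the things shaped like the part that bears mat_top, the black one is meant.

How it is judged:
On the way, in this order (a step that is already met when the one before it is completed fails the run):
1. the straightedge stands in the tray, between its side walls and behind the bearings (x of straightedge_grip in the frame of tray between -0.13 and 0.06 m and y of straightedge_grip in the frame of tray between -0.02 and 0.02 m and z of straightedge_grip in the frame of tray below 0.075 m), for 0.1 s.
2. all four bearings are against the divider and press it on the hidden stop with more than 6 N (x of bearing0_c in the frame of divider between -0.0175 and 0 m and y of bearing0_c in the frame of divider between -0.075 and 0.075 m and z of each of bearing0_c, bearing1_c, bearing2_c, bearing3_c in the frame of divider below 0.008 m and x of bearing1_c in the frame of divider between -0.0175 and 0 m and y of bearing1_c in the frame of divider between -0.075 and 0.075 m and x of bearing2_c in the frame of divider between -0.0175 and 0 m and y of bearing2_c in the frame of divider between -0.075 and 0.075 m and x of bearing3_c in the frame of divider between -0.0175 and 0 m and y of bearing3_c in the frame of divider between -0.075 and 0.075 m and x of divider in the frame of tray above 0.07 m and contact force between hood and anything else above 6 N), for 0.4 s.
At the end, for the whole second after the job is handed in: The four bearings lie flat in the tray with rims within 2.5 mm of the divider, whose front is over 70 mm behind the tray origin; the straightedge stands upright, released, on its mat, its centre within 50 mm of the mat centre along each side (x of bearing0_c in the frame of divider between -0.0175 and 0 m and y of bearing0_c in the frame of divider between -0.075 and 0.075 m and z of each of bearing0_c, bearing1_c, bearing2_c, bearing3_c in the frame of divider below 0.008 m and x of bearing1_c in the frame of divider between -0.0175 and 0 m and y of bearing1_c in the frame of divider between -0.075 and 0.075 m and x of bearing2_c in the frame of divider between -0.0175 and 0 m and y of bearing2_c in the frame of divider between -0.075 and 0.075 m and x of bearing3_c in the frame of divider between -0.0175 and 0 m and y of bearing3_c in the frame of divider between -0.075 and 0.075 m and x of divider in the frame of tray above 0.07 m and x of straightedge_grip in the frame of mat_top between -0.05 and 0.05 m and y of straightedge_grip in the frame of mat_top between -0.05 and 0.05 m and z of straightedge_grip in the frame of mat_top below 0.063 m and angle between straightedge_grip's own z axis and vertical below 0.06 rad); the robot touches nothing.
It fails at once if the stop (or hood) is pressed with 18 N or more (contact force between hood and anything else above 18 N).
It fails at once if the robot itself touches a bearing (contact force between any of the fingers, the arm and bearing0 above 0.5 N or contact force between any of the fingers, the arm and bearing1 above 0.5 N or contact force between any of the fingers, the arm and bearing2 above 0.5 N or contact force between any of the fingers, the arm and bearing3 above 0.5 N).
It fails at once if a bystander is moved by more than 15 mm (distance of any of spacer, axlenut, plugsocket, wrench, driver, bottle from where it was at the start of the episode above 0.015 m).
It also fails if it takes over 72 s, if anything falls off the work surface, if the arm or the gripper's body presses on something with over 40 N, if the wrist force passes 120 N, or if a joint passes its speed limit or range.

## Working session

There is one attempt and no reset: what is moved stays moved. The work goes in short steps, Python scripts to look and compute and a tool call to move; the robot and the scene stay as the last step left them, time stands still between calls to the robot, and variables do not carry over. Pictures are saved under pics/ and viewed, and the job is handed in when it is done.

Besides the shell and the picture viewer there is one more tool, called after ">>>" by a JSON object that holds its "name" and its "arguments". move_arm: Moves the arm, as the interface text tells. Its arguments: {"type":"object","properties":{"increments":{"type":"string"},"newtons":{"type":"number"}},"required":["increments"]}

```bash
ls; mkdir -p pics; python3 - <<'E'
from station import bot, vision
import cv2, numpy as np
o=bot.get_obs(); print(o)
for n in ["scene","top"]:
    p,d=vision.read_camera(n); np.savez(f"pics/{n}0.npz",p=p,d=d)
    cv2.imwrite(f"pics/{n}0.png",p[:,:,::-1]); c=vision.calibration(n); print(n,c)
print(vision.calibration("wrist"))
E
```

```text
pics
{'t': 0.0, 'q': array([ 1.11488025,  0.47785752,  0.0223139 ,  1.55644064, -0.01148497,
        1.10929215, -0.08310511]), 'joint_vel': array([-0.00097926, -0.00158327,  0.00081118,  0.00060053, -0.00041844,
        0.00254608, -0.00078551]), 'joint_torque': array([ 2.62749118e-04, -5.96444356e+01,  1.60785310e+00, -2.81201237e+01,
        1.24364629e-02,  9.13012773e-03,  2.80760912e-05]), 'eef_pos': array([ 0.22986746, -0.63402853,  0.23029128]), 'tool_rot': array([-9.05761082e-04,  9.84911638e-01,  1.73055457e-01, -2.31444970e-04]), 'contact_force': array([-0.20304229, -0.28363963,  0.26760414]), 'torque': array([0.01744173, 0.02778266, 0.08370577]), 'gripper_width': 1.0000552983942568}
scene {'fx': 399.21358133040417, 'fy': 399.21358133040417, 'cx': 320.9159714290943, 'cy': 198.71696344111038, 'R': array([[-0.15622139,  0.98767512,  0.00963042],
       [ 0.63204493,  0.10745412, -0.76744564],
       [-0.75902179, -0.11380457, -0.64104168]]), 't': array([ 0.14525418, -0.26989075,  1.48950875])}
top {'fx': 459.8431755491683, 'fy': 459.8431755491683, 'cx': 313.16903816794525, 'cy': 201.0080292621307, 'R': array([[ 0.01000753, -0.99991684,  0.00813351],
       [-0.99790463, -0.01050671, -0.06384319],
       [ 0.06392334, -0.00747756, -0.9979268 ]]), 't': array([-0.07125525,  0.48653247,  1.10402401])}
{'fx': 312.79276618037784, 'fy': 312.79276618037784, 'cx': 318.645294565194, 'cy': 200.40811221856418, 'hand_eye': array([[-6.12809247e-04, -9.53711503e-01, -3.00722454e-01,
         7.76870669e-02],
       [ 9.99999274e-01, -2.72337896e-04, -1.17409596e-03,
        -2.68747028e-05],
       [ 1.03785070e-03, -3.00722955e-01,  9.53710977e-01,
        -1.42394886e-01],
       [ 0.00000000e+00,  0.00000000e+00,  0.00000000e+00,
         1.00000000e+00]])}
```

View pics/top0.png

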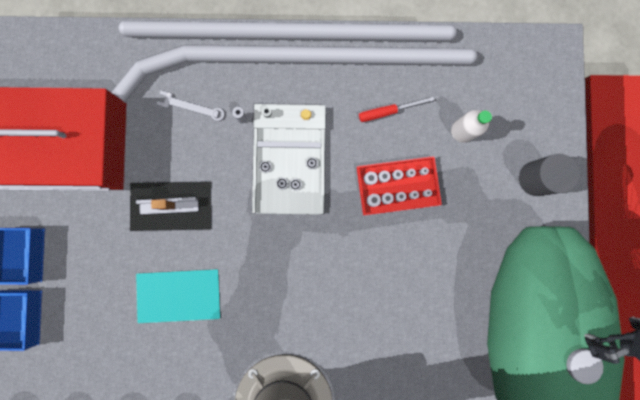

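View pics/scene0.png

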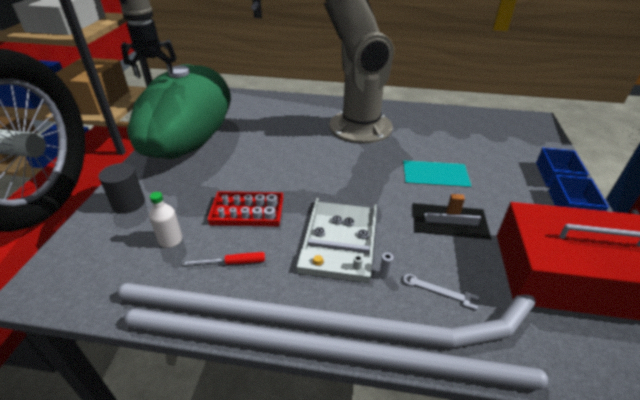

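Top view: the black mat is centred near (170,205) and carries the straightedge, with its grip at (160,203). The teal mat at (178,295) is the look-alike. The tray spans about (252–326, 103–213), the divider is at row ~144, and the bearings are at (265,167), (312,163), (283,184) and (295,184). I'll enlarge both areas to confirm.

```bash
cat > h.py <<'E'
import numpy as np, cv2
from station import bot, vision
def ray(n,u,v):
    c=vision.calibration(n); d=np.array([(u-c['cx'])/c['fx'],(v-c['cy'])/c['fy'],1.])
    return -c['R'].T@c['t'], c['R'].T@d
def onz(n,u,v,z):
    o,d=ray(n,u,v); return o+d*(z-o[2])/d[2]
def cloud(n,dep):
    c=vision.calibration(n); v,u=np.mgrid[0:400,0:640]
    P=np.stack([(u-c['cx'])/c['fx']*dep,(v-c['cy'])/c['fy']*dep,dep],-1)
    return (P-c['t'])@c['R']
def proj(n,X):
    c=vision.calibration(n); p=c['R']@np.array(X)+c['t']; return c['fx']*p[0]/p[2]+c['cx'],c['fy']*p[1]/p[2]+c['cy']
E
python3 - <<'E'
from h import *
z=np.load('pics/top0.npz');p=z['p'];d=z['d'];C=cloud('top',d)
a=cv2.resize(p[95:220,240:340],None,fx=4,fy=4,interpolation=cv2.INTER_CUBIC)
b=cv2.resize(p[175:235,125:217],None,fx=4,fy=4,interpolation=cv2.INTER_CUBIC)
im=np.zeros((500,780,3),np.uint8); im[:500,:400]=a; im[:240,405:405+368]=b
s=np.load('pics/scene0.npz');c=cv2.resize(s['p'][180:240,405:497],None,fx=4,fy=4,interpolation=cv2.INTER_CUBIC); im[250:490,405:773]=c
cv2.imwrite('pics/crop0.png',im[:,:,::-1])
for u,v in [(160,203),(185,203),(140,215),(260,207),(290,200),(290,144),(285,150),(278,118),(265,167),(312,163),(283,184),(295,184)]: print(u,v,C[v,u].round(4))
E
```

```text
160 203 [0.4745 0.2828 0.0859]
185 203 [0.4795 0.2467 0.0096]
140 215 [0.4492 0.357  0.0051]
260 207 [0.4718 0.0641 0.0045]
290 200 [ 0.49   -0.0092  0.0018]
290 144 [ 0.6263 -0.0081  0.0183]
285 150 [0.6137 0.0047 0.005 ]
278 118 [0.6889 0.0217 0.0249]
265 167 [0.5702 0.053  0.0091]
312 163 [ 0.581  -0.0625  0.0119]
283 184 [0.5284 0.008  0.0124]
295 184 [ 0.5287 -0.0214  0.0128]
```

View pics/crop0.png

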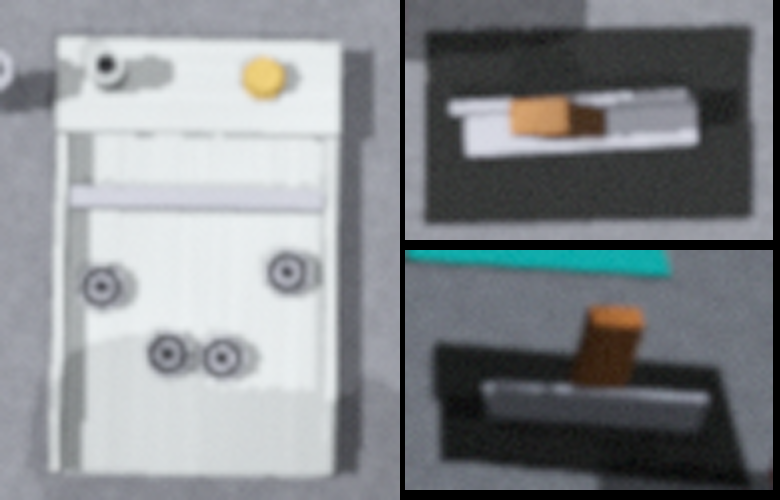

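The crop confirms the black mat and straightedge. The blade is on the far (+x world) side, so the pushing face already points towards the hood. Next I'll measure the mat, tray and grip.

```bash
python3 - <<'E'
from h import *
z=np.load('pics/top0.npz');p=z['p'];d=z['d'];C=cloud('top',d)
hsv=cv2.cvtColor(p,cv2.COLOR_RGB2HSV)
# mat
m=((hsv[...,2]<75)).astype(np.uint8); m[:, :124]=0;m[:,217:]=0;m[:180]=0;m[:177]=0;m[235:]=0
m=cv2.morphologyEx(m,cv2.MORPH_CLOSE,np.ones((9,9)))
c=max(cv2.findContours(m,0,2)[0],key=cv2.contourArea)
h=cv2.convexHull(c); W=np.array([onz('top',*q[0],.004)[:2] for q in h],np.float32)
print('mat',cv2.minAreaRect(W))
# grip top (orange)
g=((hsv[...,0]<20)&(hsv[...,1]>90)); g[:190]=0;g[215:]=0;g[:,:140]=0;g[:,190:]=0
vv,uu=np.where(g); print('grip px',uu.min(),uu.max(),vv.min(),vv.max())
Pg=C[g]; t=Pg[Pg[:,2]>.078]; W=np.array([onz('top',u,v,.088)[:2] for u,v in zip(uu,vv) if C[v,u,2]>.078],np.float32)
print('grip top',len(W),cv2.minAreaRect(W),np.median(t,0))
# tray corners by eye
for n,(u,v),zz in [('FL',(252.2,212.5),.018),('FR',(323.8,213.5),.018),('BL',(254.2,104.5),.024),('BR',(325.,105.),.024)]:
    print(n,onz('top',u,v,zz)[:2].round(4))
s=cv2.cvtColor(p,cv2.COLOR_RGB2GRAY)
for u,v,n in [(257.5,143.8,'divL'),(320.5,144.8,'divR')]: print(n,onz('top',u,v,.017)[:2].round(4))
for u,v in [(265.2,166.8),(311.8,163),(282,183.5),(295.5,184.4)]: print('b',onz('top',u,v,.012)[:2].round(4))
for u,v in [(267,112),(305.5,114)]: print('hoodthing',onz('top',u,v,.04)[:2].round(4))
E
```

```text
mat ((0.47344163060188293, 0.28503769636154175), (0.11547303944826126, 0.1978432685136795), 0.6226393580436707)
grip px 152 173 199 208
grip top 125 ((0.4721376895904541, 0.283184677362442), (0.01819910854101181, 0.03425557538866997), 0.6042609810829163) [0.47209392 0.28289925 0.08713402]
FL [0.4576 0.0813]
FR [ 0.457  -0.0923]
BL [0.7219 0.0805]
BR [ 0.7228 -0.0928]
divL [0.6262 0.0715]
divR [ 0.6255 -0.0828]
b [0.5703 0.0522]
b [ 0.581 -0.062]
b [0.5296 0.0105]
b [ 0.5278 -0.0226]
hoodthing [0.6995 0.0474]
hoodthing [ 0.6957 -0.0455]
```

>>> {"name": "move_arm", "arguments": {"increments": "1 20 60 10 0 0 0.17; 1 30 60 10 0 0 0.17; 1 30 60 10 0 0 0.17; 1 30 60 0 0 0 0.17; 1 30 60 0 0 0 0.17; 1 20 60 0 0 0 0.17; 1 20 60 0 0 0 0.17; 1 20 60 0 0 0 0.03", "newtons": 60}}

```text
t: 1.1
eef_pos: [0.4202, -0.1739, 0.2594]
tool_rot: [0.0, 0.707, 0.707, -0.0]
contact_force: [1.6, -0.8, 0.3]
gripper_width: 1.001
```

>>> {"name": "move_arm", "arguments": {"increments": "1 7 58 0 0 0 0; 1 7 58 0 0 0 0; 1 7 58 0 0 0 0; 1 7 58 0 0 0 0; 1 6 58 0 0 0 0; 1 6 58 0 0 0 0; 1 6 58 0 0 0 0; 1 6 51 0 0 0 0"}}

```text
t: 2.1
eef_pos: [0.4719, 0.2831, 0.2592]
tool_rot: [-0.0, 0.708, 0.706, -0.0]
contact_force: [0.8, -0.2, -0.2]
gripper_width: 0.998
```

```bash
python3 - <<'E'
from h import *
from scipy.spatial.transform import Rotation as Ro
o=bot.get_obs();p,d=vision.read_camera('wrist');print(o['eef_pos'],o['tool_rot'],o['contact_force'])
np.savez('pics/w1.npz',p=p,d=d,pos=o['eef_pos'],q=o['tool_rot'])
cv2.imwrite('pics/w1.png',p[:,:,::-1])
E
```

```text
[0.47186365 0.28313942 0.25921527] [-7.89651130e-05  7.08036185e-01  7.06176135e-01 -1.43335228e-04] [ 0.8480581  -0.16106723 -0.17983615]
```

View pics/w1.png

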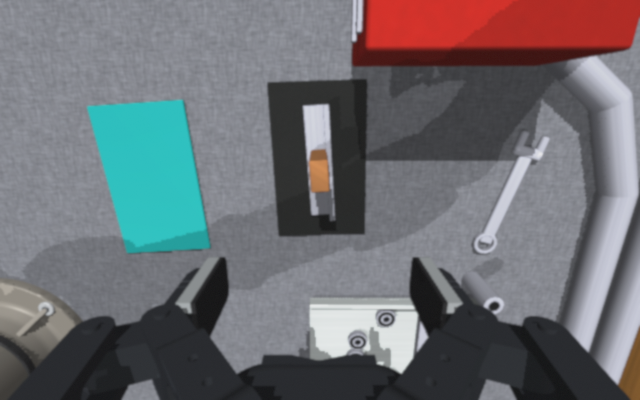

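The wrist view shows the black mat at about (268–366, 80–235), the straightedge running along the column direction, and the grip at (318,170). I'll take its pose from the depth data.

```bash
cat >> h.py <<'E'
from scipy.spatial.transform import Rotation as Ro
def wT(pos,q):
    T=np.eye(4);T[:3,:3]=Ro.from_quat(q,scalar_first=True).as_matrix();T[:3,3]=pos
    return T@vision.calibration('wrist')['hand_eye']
def wcloud(d,pos,q):
    c=vision.calibration('wrist');v,u=np.mgrid[0:400,0:640]
    P=np.stack([(u-c['cx'])/c['fx']*d,(v-c['cy'])/c['fy']*d,d],-1);T=wT(pos,q)
    return P@T[:3,:3].T+T[:3,3]
def wonz(u,v,z,pos,q):
    c=vision.calibration('wrist');T=wT(pos,q);r=T[:3,:3]@np.array([(u-c['cx'])/c['fx'],(v-c['cy'])/c['fy'],1.])
    return T[:3,3]+r*(z-T[2,3])/r[2]
def ang(P):
    P=np.asarray(P,np.float32);vx,vy,_,_=cv2.fitLine(P[:,:2].copy(),cv2.DIST_HUBER,0,.01,.01).ravel();return np.degrees(np.arctan2(vy,vx))
E
python3 - <<'E'
from h import *
z=np.load('pics/w1.npz');p=z['p'];d=z['d'];pos,q=z['pos'],z['q'];C=wcloud(d,pos,q)
hsv=cv2.cvtColor(p,cv2.COLOR_RGB2HSV).astype(int)
roi=np.zeros((400,640),bool);roi[75:240,262:372]=1
blade=roi&(C[...,2]>.022)&(C[...,2]<.042); P=C[blade]; print(len(P),P.mean(0),ang(P), np.percentile(P,[2,98],axis=0))
ori=roi&(hsv[...,0]<20)&(hsv[...,1]>90); P=C[ori]; P=P[P[:,2]>.08]
vv,uu=np.where(ori&(C[...,2]>.08)); W=np.array([wonz(u,v,.088,pos,q)[:2] for u,v in zip(uu,vv)],np.float32)
print('grip top',len(P),cv2.minAreaRect(W),np.median(P,0))
# steel mask = bright
st=roi&(hsv[...,2]>95)&(hsv[...,1]<70); n,l,s,_=cv2.connectedComponentsWithStats(st.astype(np.uint8)); print(s[1:])
R=[]; 
for v in range(108,150,3):
    cols=np.where(st[v,298:340])[0]+298; R.append((v,cols.min(),cols.max()))
print(R)
A=[wonz(a-.5,v,.008,pos,q) for v,a,b in R];B=[wonz(b+.5,v,.032+.004,pos,q) for v,a,b in R]
print(ang(A),ang(B)); print(np.round(A[::4],4),np.round(B[::4],4))
for u,v in [(268.5,81.5),(366,80),(364,234),(279,236)]: print(wonz(u,v,.004,pos,q).round(4))
E
```

```text
565 [0.48333338 0.29470294 0.03175649] -86.13515 [[0.4668889  0.22191011 0.02707437]
 [0.49009581 0.35583054 0.03602146]]
grip top 591 ((0.47279030084609985, 0.28871604800224304), (0.01871267892420292, 0.034367479383945465), 3.811706066131592) [0.47273722 0.28898347 0.08769538]
[[ 262   75  110  165 3164]
 [ 302  104   33  115 2115]]
[(108, np.int64(302), np.int64(329)), (111, np.int64(303), np.int64(329)), (114, np.int64(303), np.int64(329)), (117, np.int64(303), np.int64(329)), (120, np.int64(303), np.int64(330)), (123, np.int64(304), np.int64(330)), (126, np.int64(304), np.int64(330)), (129, np.int64(304), np.int64(330)), (132, np.int64(304), np.int64(330)), (135, np.int64(304), np.int64(330)), (138, np.int64(305), np.int64(330)), (141, np.int64(305), np.int64(330)), (144, np.int64(305), np.int64(331)), (147, np.int64(305), np.int64(331))]
-87.11212 -86.53928
[[0.4518 0.3537 0.008 ]
 [0.4527 0.3396 0.008 ]
 [0.4537 0.3252 0.008 ]
 [0.4547 0.3105 0.008 ]] [[0.4847 0.354  0.036 ]
 [0.4859 0.341  0.036 ]
 [0.486  0.3276 0.036 ]
 [0.4873 0.314  0.036 ]]
[0.4129 0.384  0.004 ]
[0.5288 0.3853 0.004 ]
[0.5344 0.1867 0.004 ]
[0.4171 0.184  0.004 ]
```

>>> {"name": "move_arm", "arguments": {"increments": "1 0 3 -40 0 0 0.06; 1 0 0 -40 0 0 0; 1 0 0 -40 0 0 0; 1 0 0 -40 0 0 0; 1 0 0 -25 0 0 0; 1 0 0 -15 0 0 0; 1 0 0 -12 0 0 0; 1 0 0 0 0 0 0"}}

```text
t: 3.15
eef_pos: [0.472, 0.2841, 0.0472]
tool_rot: [-0.0, 0.687, 0.727, -0.0]
contact_force: [-0.7, -0.7, 0.3]
gripper_width: 1.002
```

>>> {"name": "move_arm", "arguments": {"increments": "0.5 0 0 0 0 0 0; 0.3 0 0 0 0 0 0; 0 0 0 0 0 0 0; 0 0 0 0 0 0 0; 0 0 0 0 0 0 0; 0 0 0 0 0 0 0; 0 0 0 0 0 0 0; 0 0 0 0 0 0 0", "newtons": 80}}

```text
t: 4.15
eef_pos: [0.4726, 0.2844, 0.048]
tool_rot: [0.0, 0.687, 0.727, 0.0]
contact_force: [0.7, -1.0, 6.0]
gripper_width: 0.227
```

```bash
python3 - <<'E'
from h import *
o=bot.get_obs();print(o['eef_pos'],o['contact_force'],o['torque'],o['gripper_width'])
p,d=vision.read_camera('wrist');cv2.imwrite('pics/w2.png',p[:,:,::-1])
E
```

```text
[0.47255916 0.28442991 0.04798032] [ 0.73430247 -0.96475104  6.01763512] [-0.13346416 -0.00135648  0.02895433] 0.22691079487484653
```

View pics/w2.png

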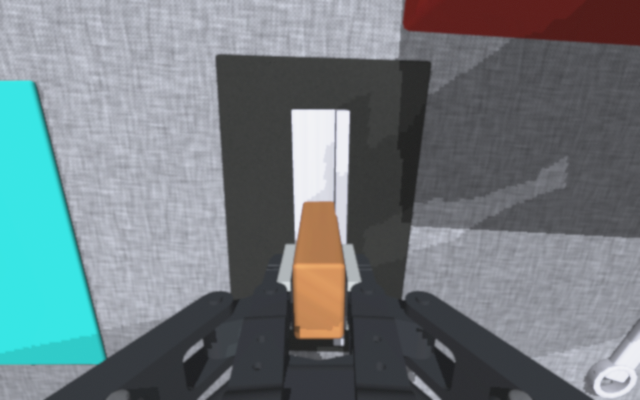

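Grasp is firm: opening 19.3 mm, with the block between the pads. Lifting and carrying towards the tray.

>>> {"name": "move_arm", "arguments": {"increments": "0 0 0 10 0 0 0; 0 0 0 25 0 0 0; 0 0 0 25 0 0 -0.02; 0 0 -35 10 0 0 -0.02; 0 0 -45 0 0 0 -0.02; 0 0 -45 0 0 0 0; 0 0 -35 0 0 0 0; 0 0 0 0 0 0 0"}}

```text
t: 5.2
eef_pos: [0.4712, 0.1203, 0.1169]
tool_rot: [0.0, 0.71, 0.704, -0.002]
contact_force: [-0.1, 0.2, -4.2]
gripper_width: 0.223
```

```bash
python3 - <<'E'
from h import *
o=bot.get_obs();p,d=vision.read_camera('wrist');print(o['eef_pos'],o['tool_rot'],o['contact_force'],o['torque'])
np.savez('pics/w3.npz',p=p,d=d,pos=o['eef_pos'],q=o['tool_rot'])
t,dt=vision.read_camera('top');np.savez('pics/top3.npz',p=t,d=dt)
cv2.imwrite('pics/w3.png',np.hstack([p[:,:,::-1][:, 120:520],cv2.resize(t[95:220,125:225][:,:,::-1],(320,400),interpolation=2)]))
E
```

```text
[0.47124605 0.12030296 0.11693528] [ 1.92512010e-04  7.09979708e-01  7.04220004e-01 -1.72141060e-03] [-0.13288521  0.20921389 -4.19360314] [ 0.05545532  0.01965147 -0.00372198]
```

View pics/w3.png

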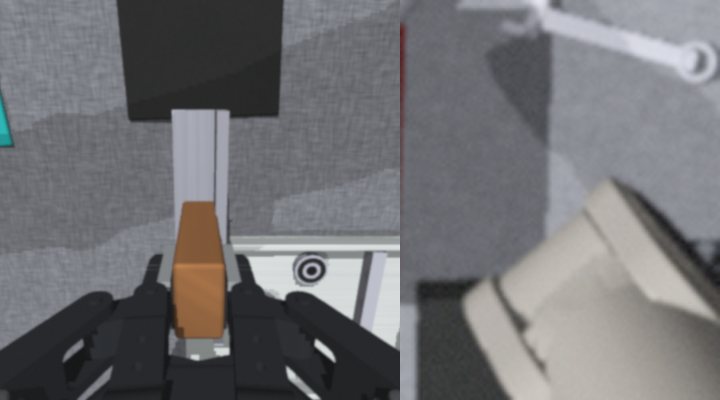

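```bash
python3 - <<'E'
from h import *
z=np.load('pics/w3.npz');p=z['p'];d=z['d'];pos,q=z['pos'],z['q'];C=wcloud(d,pos,q)
g=cv2.cvtColor(p,cv2.COLOR_RGB2GRAY).astype(int)
for (u,v) in [(300,130),(325,130),(345,130),(300,180),(345,180),(430,270),(490,290)]: print(u,v,C[v,u].round(4),p[v,u])
m=np.zeros((400,640),bool);m[90:240,280:360]=1;m&=C[...,2]>.06
P=C[m];hi=P[P[:,2]>.095];lo=P[(P[:,2]<.085)&(P[:,2]>.06)]
print('blade',len(hi),np.median(hi[:,2]),ang(hi),np.percentile(hi,[2,50,98],axis=0).round(4).tolist());print('foot',len(lo),np.median(lo[:,2]),lo[:,1].max())
print('face',[ (round(y,3),hi[abs(hi[:,1]-y)<.003][:,0].max().round(4)) for y in np.arange(.14,.19,.008) if (abs(hi[:,1]-y)<.003).any()])
# divider left edge, and wall
E=[];
for v in range(258,318,6):
    r=g[v,470:516];print(v,r.tolist()) if v in(270,) else 0
W=[]
for u in range(370,510,10):
    c=g[225:262,u]; W.append((u,225+int(np.argmax(np.diff(c)))))
print(W)
print('wall',ang([wonz(u,v+.5,.018,pos,q) for u,v in W]),wonz(*W[3],.018,pos,q))
E
```

```text
300 130 [0.4617 0.1823 0.0771] [165 167 178]
325 130 [0.476  0.1819 0.0745] [163 165 176]
345 130 [0.4856 0.184  0.1001] [162 164 175]
300 180 [0.4609 0.1528 0.0762] [164 166 177]
345 180 [0.4861 0.1583 0.0993] [161 164 174]
430 270 [0.5704 0.0535 0.0115] [35 35 36]
490 290 [0.6236 0.0361 0.017 ] [190 192 204]
blade 2672 0.10112749136490719 79.780014 [[0.4632, 0.1305, 0.0968], [0.4814, 0.1409, 0.1011], [0.4868, 0.1931, 0.1344]]
foot 4088 0.07665058262629494 0.19326693530784297
face [(np.float64(0.14), np.float64(0.4869)), (np.float64(0.148), np.float64(0.4868)), (np.float64(0.156), np.float64(0.4871)), (np.float64(0.164), np.float64(0.487)), (np.float64(0.172), np.float64(0.4869)), (np.float64(0.18), np.float64(0.4872)), (np.float64(0.188), np.float64(0.487))]
270 [216, 216, 216, 216, 216, 216, 216, 216, 215, 213, 193, 146, 103, 85, 82, 81, 81, 80, 85, 113, 154, 181, 191, 192, 193, 193, 192, 192, 192, 192, 193, 193, 194, 200, 210, 215, 217, 217, 217, 217, 217, 217, 216, 217, 217, 217]
[(370, 256), (380, 256), (390, 256), (400, 255), (410, 255), (420, 243), (430, 254), (440, 256), (450, 258), (460, 258), (470, 258), (480, 258), (490, 244), (500, 244)]
wall -2.3194342 [0.54078909 0.07188798 0.018     ]
```

```bash
python3 - <<'E'
from h import *
z=np.load('pics/w3.npz');p=z['p'];d=z['d'];pos,q=z['pos'],z['q'];C=wcloud(d,pos,q)
g=cv2.cvtColor(p,cv2.COLOR_RGB2GRAY).astype(int)
print(g[228:262,400].tolist())
W=[]
for u in range(360,520,8):
    c=g[228:244,u]; W.append((u,228.5+int(np.argmax(np.diff(c)))))
Q=np.array([wonz(u,v,.018,pos,q) for u,v in W]);print(ang(Q),np.median(Q[:,1]),[w[1] for w in W])
D=[]
for v in range(258,318,6):
    r=g[v,470:520]-0; b=np.where((np.diff(r)>15))[0]; 
    f=np.argmin(np.diff(r)[:25]); D.append((470.5+f,v))
Q=np.array([wonz(u,v,.003,pos,q) for u,v in D]);print('div shadow edge',ang(Q),[x for x,_ in D])
D=[]
for v in range(258,318,6):
    r=g[v,470:520]; k=np.argmax(np.diff(r)[15:28])+15; D.append((470.5+k,v))
Q=np.array([wonz(u,v,.017,pos,q) for u,v in D]);print('div front top',ang(Q),Q[::3].round(4),[x for x,_ in D])
E
```

```text
[128, 129, 124, 116, 112, 111, 117, 135, 157, 165, 159, 154, 153, 153, 154, 162, 190, 219, 224, 222, 218, 211, 186, 156, 139, 137, 143, 170, 206, 218, 220, 220, 220, 219]
-0.42118117 0.0898121819544288 [235.5, 235.5, 235.5, 235.5, 235.5, 235.5, 235.5, 235.5, 235.5, 235.5, 235.5, 235.5, 235.5, 235.5, 235.5, 235.5, 235.5, 235.5, 235.5, 235.5]
div shadow edge 89.98683 [np.float64(482.5), np.float64(481.5), np.float64(480.5), np.float64(479.5), np.float64(478.5), np.float64(477.5), np.float64(476.5), np.float64(475.5), np.float64(474.5), np.float64(473.5)]
div front top -78.156555 [[0.6199 0.0679 0.017 ]
 [0.6201 0.0503 0.017 ]
 [0.6202 0.032  0.017 ]
 [0.6323 0.0129 0.017 ]] [np.float64(491.5), np.float64(490.5), np.float64(489.5), np.float64(488.5), np.float64(487.5), np.float64(486.5), np.float64(485.5), np.float64(485.5), np.float64(496.5), np.float64(495.5)]
```

```bash
python3 - <<'E'
from h import *
z=np.load('pics/w3.npz');pos,q=z['pos'],z['q']
for v,zz in [(235,0),(244,.018),(250,.018)]: print(wonz(400,v,zz,pos,q))
E
```

```text
[0.54445083 0.08248159 0.        ]
[0.54006963 0.08221603 0.018     ]
[0.54045997 0.07661255 0.018     ]
```

>>> {"name": "move_arm", "arguments": {"increments": "0 1 -30 0 0 0 0; 0 1 -40 0 0 0 0; 0 2 -40 0 0 0 0; 0 1 -17 -8 0 0 0; 0 0 0 -16 0 0 0; 0 0 0 -14 0 0 0; 0 0 0 -8 0 0 0; 0 0 0 0 0 0 0"}}

```text
t: 6.3
eef_pos: [0.4765, -0.0016, 0.0707]
tool_rot: [-0.001, 0.707, 0.707, -0.0]
contact_force: [-0.5, -0.1, -4.3]
gripper_width: 0.229
```

```bash
python3 - <<'E'
from h import *
o=bot.get_obs();p,d=vision.read_camera('wrist');print(o['eef_pos'],o['tool_rot'],o['contact_force'],o['torque'])
np.savez('pics/w4.npz',p=p,d=d,pos=o['eef_pos'],q=o['tool_rot'])
s,_=vision.read_camera('scene')
cv2.imwrite('pics/w4.png',np.hstack([p[:,:,::-1][:, 120:560],cv2.resize(s[180:290,285:395][:,:,::-1],(350,400),interpolation=2)]))
E
```

```text
[ 0.47650163 -0.00163341  0.0707171 ] [-7.66798591e-04  7.07450163e-01  7.06762717e-01 -3.74455355e-04] [-0.51939144 -0.07496729 -4.26303331] [0.02453759 0.00975329 0.01641394]
```

View pics/w4.png

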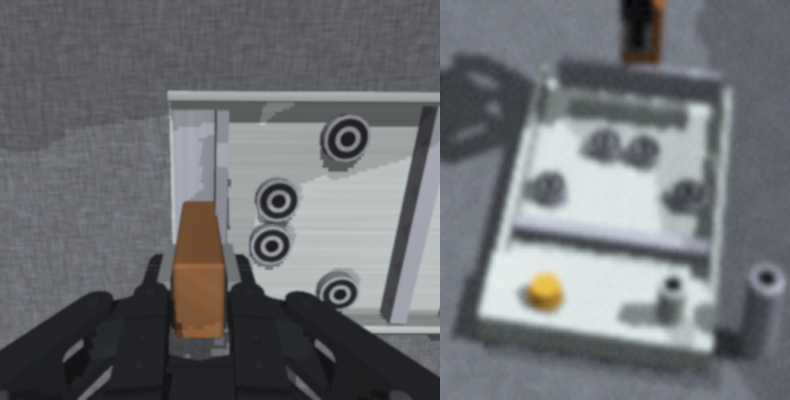

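The view shows the straightedge between the walls, behind all four bearings. Its left end is close to the left wall near (200,108), so I'll check that gap before lowering.

```bash
python3 - <<'E'
from h import *
z=np.load('pics/w4.npz');p=z['p'];d=z['d'];pos,q=z['pos'],z['q'];C=wcloud(d,pos,q)
g=cv2.cvtColor(p,cv2.COLOR_RGB2GRAY).astype(int)
print(g[86:130,305].tolist());print(g[86:130,342].tolist());print(g[86:130,400].tolist())
for v in (95,98,101,105,108,111,114,120): print(v,C[v,305].round(4),C[v,342].round(4),C[v,400].round(4))
m=np.zeros((400,640),bool);m[90:240,280:360]=1;m&=(C[...,2]>.048)&(C[...,2]<.06)
hi=C[m];print('face',[ (round(y,3),hi[abs(hi[:,1]-y)<.003][:,0].max().round(4)) for y in np.arange(.02,.075,.008) if (abs(hi[:,1]-y)<.003).any()],hi[:,1].max())
print(bot.get_obs()['eef_pos'])
E
```

```text
[94, 98, 97, 102, 128, 159, 172, 172, 170, 167, 164, 160, 155, 143, 119, 95, 89, 90, 91, 91, 90, 91, 94, 108, 127, 138, 141, 141, 141, 140, 141, 141, 140, 141, 141, 140, 141, 141, 141, 142, 150, 160, 166, 167]
[93, 95, 97, 103, 121, 147, 167, 172, 170, 168, 165, 162, 157, 148, 128, 101, 90, 91, 91, 91, 91, 93, 94, 102, 117, 133, 139, 141, 142, 142, 141, 141, 142, 141, 141, 141, 141, 141, 142, 141, 141, 142, 141, 141]
[97, 98, 98, 98, 108, 134, 163, 172, 171, 168, 165, 162, 158, 153, 139, 115, 108, 116, 120, 121, 121, 122, 124, 123, 122, 113, 100, 91, 91, 91, 92, 91, 91, 91, 91, 98, 122, 151, 164, 166, 166, 167, 168, 168]
95 [0.4691 0.0796 0.0174] [0.491  0.0796 0.0178] [0.5255 0.0795 0.0172]
98 [0.4691 0.0779 0.0186] [0.4911 0.0779 0.0178] [0.5255 0.0778 0.0175]
101 [0.4691 0.0762 0.0184] [0.4911 0.0762 0.0177] [0.5257 0.0761 0.0174]
105 [0.4683 0.0738 0.0021] [0.4922 0.0738 0.002 ] [0.5292 0.0737 0.0037]
108 [0.4684 0.072  0.0036] [0.4922 0.0719 0.0036] [0.5295 0.0719 0.0032]
111 [0.4695 0.0708 0.0302] [0.4886 0.0714 0.0549] [0.5299 0.07   0.0019]
114 [0.4695 0.0692 0.0302] [0.4886 0.07   0.0555] [0.5298 0.0682 0.0033]
120 [0.4695 0.0659 0.0304] [0.4888 0.0671 0.0544] [0.5298 0.0644 0.0042]
face [(np.float64(0.02), np.float64(0.492)), (np.float64(0.028), np.float64(0.4918)), (np.float64(0.036), np.float64(0.492)), (np.float64(0.044), np.float64(0.4919)), (np.float64(0.052), np.float64(0.4917)), (np.float64(0.06), np.float64(0.492)), (np.float64(0.068), np.float64(0.4918))] 0.07140051974732788
[ 0.47727945 -0.00208271  0.07162041]
```

>>> {"name": "move_arm", "arguments": {"increments": "0 0 -3 -4 0 0 0; 0 0 -2 -6 0 0 0; 0 0 0 -6 0 0 0; 0 0 0 -4 0 0 0; 0 0 0 -2 0 0 0; 0 0 0 0 0 0 0; 0 0 0 0 0 0 0; 0 0 0 0 0 0 0"}}

```text
t: 7.4
eef_pos: [0.4772, -0.0078, 0.0496]
tool_rot: [0.0, 0.708, 0.706, 0.0]
contact_force: [-0.0, -0.1, -4.2]
gripper_width: 0.225
```

```bash
python3 - <<'E'
from h import *
o=bot.get_obs();p,d=vision.read_camera('wrist');print(o['eef_pos'],o['tool_rot'],o['contact_force'],o['torque'])
np.savez('pics/w5.npz',p=p,d=d,pos=o['eef_pos'],q=o['tool_rot'])
cv2.imwrite('pics/w5.png',p[:,:,::-1])
C=wcloud(d,o['eef_pos'],o['tool_rot'])
for u,v in [(300,130),(345,130),(300,160),(345,160)]: print(C[v,u].round(4))
E
```

```text
[ 0.47719614 -0.00775897  0.04963188] [1.07092135e-04 7.08183885e-01 7.06028018e-01 1.06329228e-04] [-0.01738339 -0.08739531 -4.21531559] [-0.04625665  0.02269752 -0.01190057]
[0.4675 0.0543 0.0096]
[0.4912 0.0561 0.0334]
[0.4671 0.037  0.0094]
[0.4915 0.0411 0.0335]
```

View pics/w5.png

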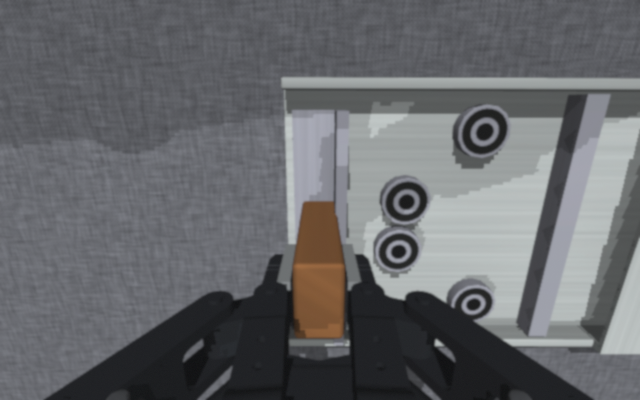

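The straightedge is clear of both walls and about 2 mm above the floor, with the force baseline near 0 in x. Starting a slow sweep of about 32 mm per call.

>>> {"name": "move_arm", "arguments": {"increments": "0 2 0 -1 0 0 0; 0 4 0 0 0 0 0; 0 4 0 0 0 0 0; 0 4 0 0 0 0 0; 0 4 0 0 0 0 0; 0 4 0 0 0 0 0; 0 4 0 0 0 0 0; 0 4 0 0 0 0 0"}}

```text
t: 8.45
eef_pos: [0.5073, -0.0078, 0.0485]
tool_rot: [-0.0, 0.708, 0.706, -0.0]
contact_force: [-0.3, -0.0, -3.7]
gripper_width: 0.221
```

>>> {"name": "move_arm", "arguments": {"increments": "0 4 0 0 0 0 0; 0 4 0 0 0 0 0; 0 4 0 0 0 0 0; 0 4 0 0 0 0 0; 0 4 0 0 0 0 0; 0 4 0 0 0 0 0; 0 4 0 0 0 0 0; 0 2 0 0 0 0 0"}}

```text
t: 9.45
eef_pos: [0.5374, -0.0077, 0.0485]
tool_rot: [0.0, 0.708, 0.706, 0.0]
contact_force: [-0.6, 0.2, -3.6]
gripper_width: 0.221
```

```bash
python3 - <<'E'
from h import *
o=bot.get_obs();p,d=vision.read_camera('wrist');print(o['eef_pos'],o['tool_rot'],o['contact_force'],o['torque'])
np.savez('pics/w6.npz',p=p,d=d,pos=o['eef_pos'],q=o['tool_rot'])
cv2.imwrite('pics/w6.png',p[:,:,::-1])
E
```

```text
[ 0.53737233 -0.00774029  0.04849033] [6.40208384e-06 7.08201591e-01 7.06010270e-01 6.34757910e-05] [-0.59144506  0.15047899 -3.61945278] [ 0.03151078 -0.00181513 -0.01956843]
```

View pics/w6.png

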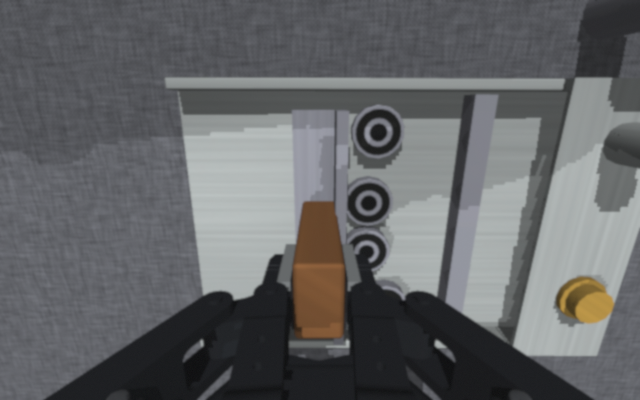

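The two near bearings at (367,202) and (365,250) are on the face, and the outer two at (378,132) and (390,293) are about to join them. Sweeping on.

>>> {"name": "move_arm", "arguments": {"increments": "0 3 0 0 0 0 0; 0 4 0 0 0 0 0; 0 4 0 0 0 0 0; 0 4 0 0 0 0 0; 0 4 0 0 0 0 0; 0 4 0 0 0 0 0; 0 4 0 0 0 0 0; 0 3 0 0 0 0 0"}}

```text
t: 10.5
eef_pos: [0.5674, -0.0078, 0.0485]
tool_rot: [0.0, 0.708, 0.706, 0.0]
contact_force: [-0.7, -0.1, -2.5]
gripper_width: 0.224
```

>>> {"name": "move_arm", "arguments": {"increments": "0 3 0 0 0 0 0; 0 3 0 0 0 0 0; 0 3 0 0 0 0 0; 0 4 0 0 0 0 0; 0 4 0 0 0 0 0; 0 4 0 0 0 0 0; 0 3 0 0 0 0 0; 0 2 0 0 0 0 0"}}

```text
t: 11.5
eef_pos: [0.5932, -0.0078, 0.0485]
tool_rot: [-0.0, 0.708, 0.706, -0.0]
contact_force: [-1.5, 1.1, -2.8]
gripper_width: 0.221
```

```bash
python3 - <<'E'
from h import *
o=bot.get_obs();p,d=vision.read_camera('wrist');print(o['eef_pos'],o['tool_rot'],o['contact_force'],o['torque'])
np.savez('pics/w7.npz',p=p,d=d,pos=o['eef_pos'],q=o['tool_rot'])
t,_=vision.read_camera('scene');cv2.imwrite('pics/w7.png',np.hstack([p[:,:,::-1][:, 200:600],cv2.resize(t[190:290,285:385][:,:,::-1],(400,400),interpolation=2)]))
E
```

```text
[ 0.59324368 -0.0077725   0.04845884] [-2.52255615e-05  7.08194394e-01  7.06017492e-01 -3.52701623e-06] [-1.53705915  1.11655729 -2.78118897] [ 0.00062193  0.27786457 -0.01261213]
```

View pics/w7.png

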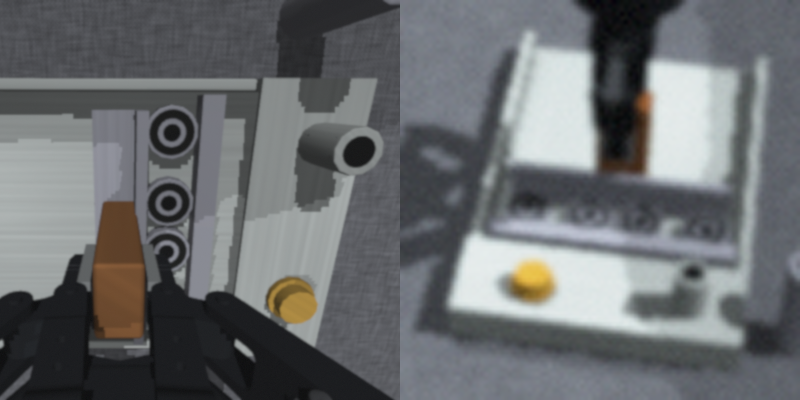

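All four bearings now lie in one row between the face and the divider, with friction of about 1.5 N. The earliest stop is about 16 mm ahead.

>>> {"name": "move_arm", "arguments": {"increments": "0 1 0 0 0 0 0; 0 1 0 0 0 0 0; 0 1 0 0 0 0 0; 0 1 0 0 0 0 0; 0 1 0 0 0 0 0; 0 1 0 0 0 0 0; 0 1 0 0 0 0 0; 0 1 0 0 0 0 0"}}

```text
t: 12.6
eef_pos: [0.6012, -0.0077, 0.0485]
tool_rot: [-0.0, 0.708, 0.706, 0.0]
contact_force: [-1.0, 0.1, -2.8]
gripper_width: 0.227
```

```bash
python3 - <<'E'
from h import *
z=np.load('pics/w7.npz');p=z['p'];pos,q=z['pos'],z['q'];g=cv2.cvtColor(p,cv2.COLOR_RGB2GRAY).astype(int)
print(g[150,380:480].tolist());C=wcloud(z['d'],pos,q)
for u in range(390,475,6): print(u,C[150,u].round(4))
E
```

```text
[29, 33, 38, 51, 66, 85, 99, 106, 103, 94, 84, 76, 70, 61, 50, 44, 43, 46, 60, 86, 107, 118, 120, 120, 120, 120, 120, 120, 120, 120, 119, 120, 120, 121, 120, 120, 120, 120, 120, 120, 122, 127, 131, 132, 132, 132, 133, 133, 133, 132, 133, 132, 132, 132, 132, 133, 132, 133, 132, 132, 132, 131, 121, 99, 79, 73, 72, 72, 72, 72, 69, 64, 67, 91, 121, 135, 138, 139, 140, 140, 140, 141, 141, 141, 140, 139, 139, 139, 138, 138, 139, 139, 139, 140, 140, 140, 140, 139, 138, 138]
390 [0.6369 0.0418 0.0026]
396 [0.6388 0.0429 0.0098]
402 [0.6402 0.0439 0.0173]
408 [0.6437 0.0439 0.0169]
414 [0.6469 0.0439 0.0173]
420 [0.6502 0.0439 0.0172]
426 [0.6585 0.0417 0.0027]
432 [0.6617 0.0419 0.0037]
438 [0.6659 0.0416 0.002 ]
444 [0.6691 0.0418 0.0031]
450 [0.6727 0.0417 0.003 ]
456 [0.6671 0.0448 0.0241]
462 [0.6711 0.0446 0.0224]
468 [0.6737 0.0448 0.0238]
474 [0.6771 0.0447 0.0232]
```

>>> {"name": "move_arm", "arguments": {"increments": "0 1 0 0 0 0 0; 0 1 0 0 0 0 0; 0 1 0 0 0 0 0; 0 1 0 0 0 0 0; 0 0.5 0 0 0 0 0; 0 0.5 0 0 0 0 0; 0 0.2 0 0 0 0 0; 0 0.2 0 0 0 0 0"}}

```text
t: 13.6
eef_pos: [0.6065, -0.0078, 0.0485]
tool_rot: [-0.0, 0.708, 0.706, 0.0]
contact_force: [-1.4, 0.4, -4.4]
gripper_width: 0.227
```

>>> {"name": "move_arm", "arguments": {"increments": "0 0.2 0 0 0 0 0; 0 0.2 0 0 0 0 0; 0 0.2 0 0 0 0 0; 0 0.2 0 0 0 0 0; 0 0.2 0 0 0 0 0; 0 0.2 0 0 0 0 0; 0 0.2 0 0 0 0 0; 0 0.2 0 0 0 0 0"}}

```text
t: 14.6
eef_pos: [0.6081, -0.0078, 0.0485]
tool_rot: [-0.0, 0.708, 0.706, 0.0]
contact_force: [-0.0, -0.8, -3.1]
gripper_width: 0.224
```

>>> {"name": "move_arm", "arguments": {"increments": "0 0.2 0 0 0 0 0; 0 0.2 0 0 0 0 0; 0 0.2 0 0 0 0 0; 0 0.2 0 0 0 0 0; 0 0.2 0 0 0 0 0; 0 0.2 0 0 0 0 0; 0 0.2 0 0 0 0 0; 0 0.2 0 0 0 0 0"}}

```text
t: 15.6
eef_pos: [0.6097, -0.0077, 0.0485]
tool_rot: [-0.0, 0.708, 0.706, 0.0]
contact_force: [-1.2, 0.2, -4.3]
gripper_width: 0.223
```

Tracking is stiff, so I'll close on the stop at 0.8 mm per call. Even if contact comes right at the start of a call, the force stays below the limit.

>>> {"name": "move_arm", "arguments": {"increments": "0 0.1 0 0 0 0 0; 0 0.1 0 0 0 0 0; 0 0.1 0 0 0 0 0; 0 0.1 0 0 0 0 0; 0 0.1 0 0 0 0 0; 0 0.1 0 0 0 0 0; 0 0.1 0 0 0 0 0; 0 0.1 0 0 0 0 0"}}

```text
t: 16.6
eef_pos: [0.6105, -0.0078, 0.0485]
tool_rot: [0.0, 0.708, 0.706, 0.0]
contact_force: [-0.1, -0.4, -2.3]
gripper_width: 0.223
```

>>> {"name": "move_arm", "arguments": {"increments": "0 0.1 0 0 0 0 0; 0 0.1 0 0 0 0 0; 0 0.1 0 0 0 0 0; 0 0.1 0 0 0 0 0; 0 0.1 0 0 0 0 0; 0 0.1 0 0 0 0 0; 0 0.1 0 0 0 0 0; 0 0.1 0 0 0 0 0"}}

```text
t: 17.6
eef_pos: [0.6113, -0.0077, 0.0485]
tool_rot: [0.0, 0.708, 0.706, 0.0]
contact_force: [-1.0, -1.0, -4.1]
gripper_width: 0.223
```

>>> {"name": "move_arm", "arguments": {"increments": "0 0.1 0 0 0 0 0; 0 0.1 0 0 0 0 0; 0 0.1 0 0 0 0 0; 0 0.1 0 0 0 0 0; 0 0.1 0 0 0 0 0; 0 0.1 0 0 0 0 0; 0 0.1 0 0 0 0 0; 0 0.1 0 0 0 0 0"}}

```text
t: 18.6
eef_pos: [0.6121, -0.0078, 0.0485]
tool_rot: [0.0, 0.708, 0.706, 0.0]
contact_force: [-0.8, -0.0, -2.8]
gripper_width: 0.223
```

>>> {"name": "move_arm", "arguments": {"increments": "0 0.1 0 0 0 0 0; 0 0.1 0 0 0 0 0; 0 0.1 0 0 0 0 0; 0 0.1 0 0 0 0 0; 0 0.1 0 0 0 0 0; 0 0.1 0 0 0 0 0; 0 0.1 0 0 0 0 0; 0 0.1 0 0 0 0 0"}}

```text
t: 19.6
eef_pos: [0.6129, -0.0077, 0.0485]
tool_rot: [-0.0, 0.708, 0.706, 0.0]
contact_force: [-1.0, -0.7, -3.5]
gripper_width: 0.225
```

>>> {"name": "move_arm", "arguments": {"increments": "0 0.1 0 0 0 0 0; 0 0.1 0 0 0 0 0; 0 0.1 0 0 0 0 0; 0 0.1 0 0 0 0 0; 0 0.1 0 0 0 0 0; 0 0.1 0 0 0 0 0; 0 0.1 0 0 0 0 0; 0 0.1 0 0 0 0 0"}}

```text
t: 20.6
eef_pos: [0.6137, -0.0078, 0.0485]
tool_rot: [-0.0, 0.708, 0.706, 0.0]
contact_force: [-0.8, 0.6, -2.4]
gripper_width: 0.222
```

>>> {"name": "move_arm", "arguments": {"increments": "0 0.1 0 0 0 0 0; 0 0.1 0 0 0 0 0; 0 0.1 0 0 0 0 0; 0 0.1 0 0 0 0 0; 0 0.1 0 0 0 0 0; 0 0.1 0 0 0 0 0; 0 0.1 0 0 0 0 0; 0 0.1 0 0 0 0 0"}}

```text
t: 21.6
eef_pos: [0.6145, -0.0078, 0.0485]
tool_rot: [0.0, 0.708, 0.706, 0.0]
contact_force: [-1.1, 0.1, -3.0]
gripper_width: 0.223
```

>>> {"name": "move_arm", "arguments": {"increments": "0 0.1 0 0 0 0 0; 0 0.1 0 0 0 0 0; 0 0.1 0 0 0 0 0; 0 0.1 0 0 0 0 0; 0 0.1 0 0 0 0 0; 0 0.1 0 0 0 0 0; 0 0.1 0 0 0 0 0; 0 0.1 0 0 0 0 0"}}

```text
t: 22.6
eef_pos: [0.6153, -0.0078, 0.0485]
tool_rot: [0.0, 0.708, 0.706, 0.0]
contact_force: [-0.8, -0.5, -2.3]
gripper_width: 0.223
```

>>> {"name": "move_arm", "arguments": {"increments": "0 0.1 0 0 0 0 0; 0 0.1 0 0 0 0 0; 0 0.1 0 0 0 0 0; 0 0.1 0 0 0 0 0; 0 0.1 0 0 0 0 0; 0 0.1 0 0 0 0 0; 0 0.1 0 0 0 0 0; 0 0.1 0 0 0 0 0"}}

```text
t: 23.6
eef_pos: [0.6161, -0.0078, 0.0485]
tool_rot: [-0.0, 0.708, 0.706, -0.0]
contact_force: [-1.5, 0.6, -2.4]
gripper_width: 0.222
```

>>> {"name": "move_arm", "arguments": {"increments": "0 0.1 0 0 0 0 0; 0 0.1 0 0 0 0 0; 0 0.1 0 0 0 0 0; 0 0.1 0 0 0 0 0; 0 0.1 0 0 0 0 0; 0 0.1 0 0 0 0 0; 0 0.1 0 0 0 0 0; 0 0.1 0 0 0 0 0"}}

```text
t: 24.6
eef_pos: [0.6169, -0.0078, 0.0485]
tool_rot: [0.0, 0.708, 0.706, 0.0]
contact_force: [-2.0, -0.4, -3.5]
gripper_width: 0.225
```

>>> {"name": "move_arm", "arguments": {"increments": "0 0.1 0 0 0 0 0; 0 0.1 0 0 0 0 0; 0 0.1 0 0 0 0 0; 0 0.1 0 0 0 0 0; 0 0.1 0 0 0 0 0; 0 0.1 0 0 0 0 0; 0 0.1 0 0 0 0 0; 0 0.1 0 0 0 0 0"}}

```text
t: 25.6
eef_pos: [0.6177, -0.0078, 0.0485]
tool_rot: [0.0, 0.708, 0.706, 0.0]
contact_force: [-0.3, 0.6, -3.5]
gripper_width: 0.225
```

>>> {"name": "move_arm", "arguments": {"increments": "0 0.1 0 0 0 0 0; 0 0.1 0 0 0 0 0; 0 0.1 0 0 0 0 0; 0 0.1 0 0 0 0 0; 0 0.1 0 0 0 0 0; 0 0.1 0 0 0 0 0; 0 0.1 0 0 0 0 0; 0 0.1 0 0 0 0 0"}}

```text
t: 26.6
eef_pos: [0.6185, -0.0078, 0.0485]
tool_rot: [0.0, 0.708, 0.706, 0.0]
contact_force: [-1.8, -0.4, -3.0]
gripper_width: 0.226
```

>>> {"name": "move_arm", "arguments": {"increments": "0 0.1 0 0 0 0 0; 0 0.1 0 0 0 0 0; 0 0.1 0 0 0 0 0; 0 0.1 0 0 0 0 0; 0 0.1 0 0 0 0 0; 0 0.1 0 0 0 0 0; 0 0.1 0 0 0 0 0; 0 0.1 0 0 0 0 0"}}

```text
t: 27.6
eef_pos: [0.6193, -0.0078, 0.0485]
tool_rot: [0.0, 0.708, 0.706, 0.0]
contact_force: [-0.8, -0.6, -3.7]
gripper_width: 0.222
```

>>> {"name": "move_arm", "arguments": {"increments": "0 0.1 0 0 0 0 0; 0 0.1 0 0 0 0 0; 0 0.1 0 0 0 0 0; 0 0.1 0 0 0 0 0; 0 0.1 0 0 0 0 0; 0 0.1 0 0 0 0 0; 0 0.1 0 0 0 0 0; 0 0.1 0 0 0 0 0"}}

```text
t: 28.6
eef_pos: [0.6201, -0.0077, 0.0485]
tool_rot: [-0.0, 0.708, 0.706, 0.0]
contact_force: [-1.4, -0.1, -3.6]
gripper_width: 0.226
```

>>> {"name": "move_arm", "arguments": {"increments": "0 0.1 0 0 0 0 0; 0 0.1 0 0 0 0 0; 0 0.1 0 0 0 0 0; 0 0.1 0 0 0 0 0; 0 0.1 0 0 0 0 0; 0 0.1 0 0 0 0 0; 0 0.1 0 0 0 0 0; 0 0.1 0 0 0 0 0"}}

```text
t: 29.6
eef_pos: [0.6209, -0.0078, 0.0485]
tool_rot: [-0.0, 0.708, 0.706, 0.0]
contact_force: [-1.5, -1.6, -3.6]
gripper_width: 0.224
```

>>> {"name": "move_arm", "arguments": {"increments": "0 0.1 0 0 0 0 0; 0 0.1 0 0 0 0 0; 0 0.1 0 0 0 0 0; 0 0.1 0 0 0 0 0; 0 0.1 0 0 0 0 0; 0 0.1 0 0 0 0 0; 0 0.1 0 0 0 0 0; 0 0.1 0 0 0 0 0"}}

```text
t: 30.6
eef_pos: [0.6217, -0.0078, 0.0485]
tool_rot: [0.0, 0.708, 0.706, 0.0]
contact_force: [-0.9, 0.1, -4.2]
gripper_width: 0.223
```

>>> {"name": "move_arm", "arguments": {"increments": "0 0.1 0 0 0 0 0; 0 0.1 0 0 0 0 0; 0 0.1 0 0 0 0 0; 0 0.1 0 0 0 0 0; 0 0.1 0 0 0 0 0; 0 0.1 0 0 0 0 0; 0 0.1 0 0 0 0 0; 0 0.1 0 0 0 0 0"}}

```text
t: 31.6
eef_pos: [0.6225, -0.0078, 0.0485]
tool_rot: [0.0, 0.708, 0.706, 0.0]
contact_force: [-0.3, 0.5, -4.2]
gripper_width: 0.22
```

>>> {"name": "move_arm", "arguments": {"increments": "0 0.1 0 0 0 0 0; 0 0.1 0 0 0 0 0; 0 0.1 0 0 0 0 0; 0 0.1 0 0 0 0 0; 0 0.1 0 0 0 0 0; 0 0.1 0 0 0 0 0; 0 0.1 0 0 0 0 0; 0 0.1 0 0 0 0 0"}}

```text
t: 32.6
eef_pos: [0.6233, -0.0077, 0.0485]
tool_rot: [0.0, 0.708, 0.706, 0.0]
contact_force: [-0.7, 0.4, -2.6]
gripper_width: 0.229
```

>>> {"name": "move_arm", "arguments": {"increments": "0 0.1 0 0 0 0 0; 0 0.1 0 0 0 0 0; 0 0.1 0 0 0 0 0; 0 0.1 0 0 0 0 0; 0 0.1 0 0 0 0 0; 0 0.1 0 0 0 0 0; 0 0.1 0 0 0 0 0; 0 0.1 0 0 0 0 0"}}

```text
t: 33.6
eef_pos: [0.6241, -0.0078, 0.0485]
tool_rot: [0.0, 0.708, 0.706, 0.0]
contact_force: [-1.0, -0.7, -3.5]
gripper_width: 0.226
```

>>> {"name": "move_arm", "arguments": {"increments": "0 0.1 0 0 0 0 0; 0 0.1 0 0 0 0 0; 0 0.1 0 0 0 0 0; 0 0.1 0 0 0 0 0; 0 0.1 0 0 0 0 0; 0 0.1 0 0 0 0 0; 0 0.1 0 0 0 0 0; 0 0.1 0 0 0 0 0"}}

```text
t: 34.6
eef_pos: [0.6249, -0.0078, 0.0485]
tool_rot: [-0.0, 0.708, 0.706, -0.0]
contact_force: [-0.8, -0.0, -2.0]
gripper_width: 0.224
```

>>> {"name": "move_arm", "arguments": {"increments": "0 0.1 0 0 0 0 0; 0 0.1 0 0 0 0 0; 0 0.1 0 0 0 0 0; 0 0.1 0 0 0 0 0; 0 0.1 0 0 0 0 0; 0 0.1 0 0 0 0 0; 0 0.1 0 0 0 0 0; 0 0.1 0 0 0 0 0"}}

```text
t: 35.6
eef_pos: [0.6257, -0.0078, 0.0485]
tool_rot: [-0.0, 0.708, 0.706, 0.0]
contact_force: [-0.6, -0.2, -2.2]
gripper_width: 0.224
```

>>> {"name": "move_arm", "arguments": {"increments": "0 0.1 0 0 0 0 0; 0 0.1 0 0 0 0 0; 0 0.1 0 0 0 0 0; 0 0.1 0 0 0 0 0; 0 0.1 0 0 0 0 0; 0 0.1 0 0 0 0 0; 0 0.1 0 0 0 0 0; 0 0.1 0 0 0 0 0"}}

```text
t: 36.6
eef_pos: [0.6265, -0.0078, 0.0485]
tool_rot: [-0.0, 0.708, 0.706, -0.0]
contact_force: [-1.7, -0.0, -2.2]
gripper_width: 0.226
```

>>> {"name": "move_arm", "arguments": {"increments": "0 0.1 0 0 0 0 0; 0 0.1 0 0 0 0 0; 0 0.1 0 0 0 0 0; 0 0.1 0 0 0 0 0; 0 0.1 0 0 0 0 0; 0 0.1 0 0 0 0 0; 0 0.1 0 0 0 0 0; 0 0.1 0 0 0 0 0"}}

```text
t: 37.6
eef_pos: [0.6269, -0.0078, 0.0484]
tool_rot: [-0.0, 0.708, 0.706, -0.0]
contact_force: [-2.8, 0.4, -2.5]
gripper_width: 0.22
```

The TCP moved only 0.4 mm of the commanded 0.8 and the force rose, so this is probably the stop. Another small step to confirm.

>>> {"name": "move_arm", "arguments": {"increments": "0 0.1 0 0 0 0 0; 0 0.1 0 0 0 0 0; 0 0.1 0 0 0 0 0; 0 0.1 0 0 0 0 0; 0 0.1 0 0 0 0 0; 0 0.1 0 0 0 0 0; 0 0.1 0 0 0 0 0; 0 0 0 0 0 0 0"}}

```text
t: 38.6
eef_pos: [0.6272, -0.0078, 0.0482]
tool_rot: [-0.0, 0.708, 0.706, -0.001]
contact_force: [-5.0, 0.5, -2.3]
gripper_width: 0.226
```

>>> {"name": "move_arm", "arguments": {"increments": "0 0.2 0 0 0 0 0; 0 0.2 0 0 0 0 0; 0 0.2 0 0 0 0 0; 0 0.2 0 0 0 0 0; 0 0.2 0 0 0 0 0; 0 0.2 0 0 0 0 0; 0 0 0 0 0 0 0; 0 0 0 0 0 0 0"}}

```text
t: 39.6
eef_pos: [0.6274, -0.0078, 0.0479]
tool_rot: [-0.001, 0.708, 0.706, -0.001]
contact_force: [-7.4, 0.5, -2.1]
gripper_width: 0.221
```

>>> {"name": "move_arm", "arguments": {"increments": "0 0.3 0 0 0 0 0; 0 0.3 0 0 0 0 0; 0 0.3 0 0 0 0 0; 0 0.3 0 0 0 0 0; 0 0.3 0 0 0 0 0; 0 0.2 0 0 0 0 0; 0 0 0 0 0 0 0; 0 0 0 0 0 0 0"}}

```text
t: 40.6
eef_pos: [0.6277, -0.0079, 0.0474]
tool_rot: [-0.002, 0.708, 0.706, -0.003]
contact_force: [-10.1, -0.1, -0.9]
gripper_width: 0.229
```

```bash
python3 - <<'E'
from h import *
for i in range(3):
    o=bot.get_obs();print(o['t'],o['eef_pos'],o['contact_force'],o['torque'])
    p,d=vision.read_camera('wrist')
np.savez('pics/w8.npz',p=p,d=d,pos=o['eef_pos'],q=o['tool_rot'])
cv2.imwrite('pics/w8.png',p[:,:,::-1])
E
```

```text
40.6 [ 0.62768219 -0.00785766  0.04743256] [-10.10302836  -0.06823682  -0.88821308] [ 0.09291891  2.68821777 -0.28690012]
40.65 [ 0.62767081 -0.0078693   0.04740685] [-10.70599814   0.20839442  -0.4320583 ] [ 0.07700217  2.67038409 -0.26837797]
40.7 [ 0.62768541 -0.00783355  0.04743156] [-11.69558179   0.43349007  -0.72529223] [ 0.0298171   2.67577211 -0.38270512]
```

View pics/w8.png

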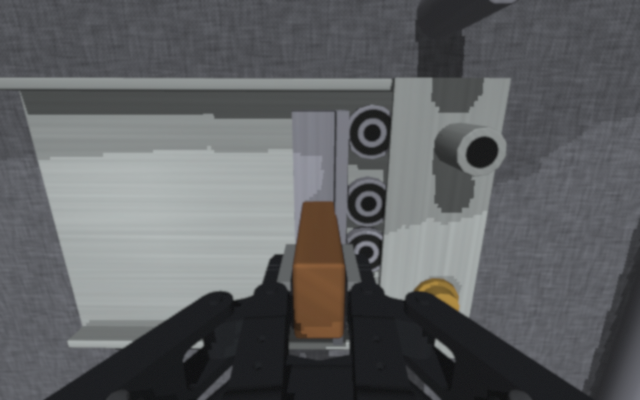

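Force is about 11 N and steady, and the divider is under the hood edge. Trimming to about 12 N and holding.

>>> {"name": "move_arm", "arguments": {"increments": "0 0.3 0 0 0 0 0; 0 0.3 0 0 0 0 0; 0 0.1 0 0 0 0 0; 0 0 0 0 0 0 0; 0 0 0 0 0 0 0; 0 0 0 0 0 0 0; 0 0 0 0 0 0 0; 0 0 0 0 0 0 0"}}

```text
t: 41.75
eef_pos: [0.6278, -0.0079, 0.0473]
tool_rot: [-0.002, 0.708, 0.706, -0.003]
contact_force: [-12.7, 0.9, 0.7]
gripper_width: 0.223
```

>>> {"name": "move_arm", "arguments": {"increments": "0 0 0 0 0 0 0; 0 0 0 0 0 0 0; 0 0 0 0 0 0 0; 0 0 0 0 0 0 0; 0 0 0 0 0 0 0; 0 0 0 0 0 0 0; 0 0 0 0 0 0 0; 0 0 0 0 0 0 0"}}

```text
t: 42.75
eef_pos: [0.6278, -0.0079, 0.0473]
tool_rot: [-0.002, 0.708, 0.706, -0.003]
contact_force: [-12.1, 0.2, 1.1]
gripper_width: 0.223
```

Held at about 12 N for two seconds. Now backing straight off, slowly at first.

>>> {"name": "move_arm", "arguments": {"increments": "0 -1 0 0 0 0 0; 0 -1 0 0 0 0 0; 0 -1 0 0 0 0 0; 0 -1 0 0 0 0 0; 0 -1 0 0 0 0 0; 0 -2 0 0 0 0 0; 0 -4 0 0 0 0 0; 0 -5 0 0 0 0 0"}}

```text
t: 43.75
eef_pos: [0.6161, -0.0077, 0.0489]
tool_rot: [0.001, 0.708, 0.706, 0.001]
contact_force: [-0.2, 0.3, -3.0]
gripper_width: 0.222
```

```bash
python3 - <<'E'
from h import *
o=bot.get_obs();print(o['t'],o['eef_pos'],o['contact_force'])
p,d=vision.read_camera('wrist');np.savez('pics/w9.npz',p=p,d=d,pos=o['eef_pos'],q=o['tool_rot'])
s,_=vision.read_camera('scene')
cv2.imwrite('pics/w9.png',np.hstack([p[:,:,::-1][:, 180:580],cv2.resize(s[190:290,285:385][:,:,::-1],(400,400),interpolation=2)]))
E
```

```text
43.75 [ 0.61606641 -0.00766321  0.04890657] [-0.20232836  0.2679029  -3.01492585]
```

View pics/w9.png

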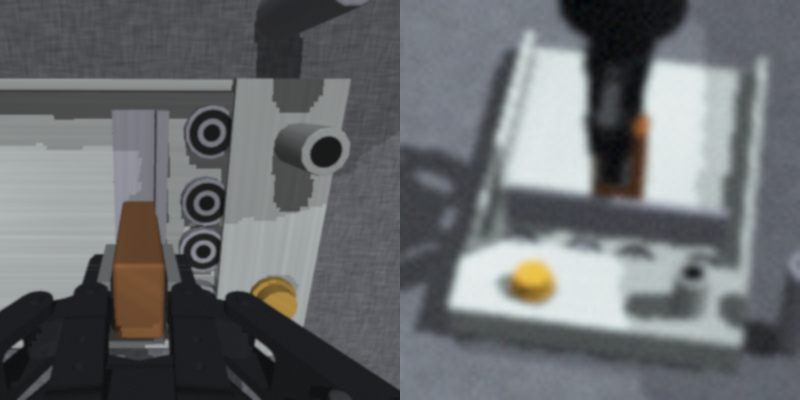

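The row stays put: all four bearings at the hood edge, with a clear gap to the straightedge. Lifting away.

>>> {"name": "move_arm", "arguments": {"increments": "0 -12 0 0 0 0 0; 0 -15 0 5 0 0 0; 0 -20 0 15 0 0 0; 0 -25 0 20 0 0 0; 0 -25 0 20 0 0 0; 0 -20 0 10 0 0 0; 0 -16 0 0 0 0 0; 0 -10 0 0 0 0 0"}}

```text
t: 44.85
eef_pos: [0.4711, -0.008, 0.1183]
tool_rot: [0.0, 0.708, 0.706, -0.0]
contact_force: [-0.0, -0.5, -2.9]
gripper_width: 0.224
```

```bash
python3 - <<'E'
from h import *
o=bot.get_obs();print(o['t'],o['eef_pos'],o['tool_rot'],o['contact_force'])
p,d=vision.read_camera('wrist');np.savez('pics/w10.npz',p=p,d=d,pos=o['eef_pos'],q=o['tool_rot'])
cv2.imwrite('pics/w10.png',p[:,:,::-1])
E
```

```text
44.85 [ 0.47111778 -0.00800386  0.11825782] [ 4.31997136e-06  7.08142236e-01  7.06069685e-01 -4.15332132e-04] [-0.03816212 -0.46160781 -2.8822785 ]
```

View pics/w10.png

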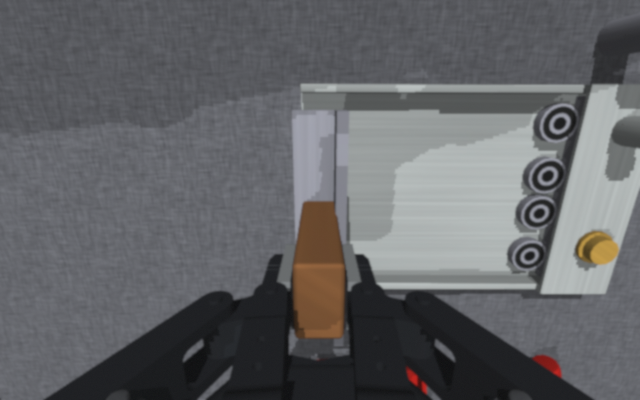

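```bash
python3 - <<'E'
from h import *
z=np.load('pics/w10.npz');p=z['p'];d=z['d'];pos,q=z['pos'],z['q']
for u,v in [(559,123),(546.5,176),(538,212.5),(528,255)]: print(wonz(u,v,.012,pos,q).round(4))
cv2.imwrite('pics/w10c.png',cv2.resize(p[80:290,480:640][:,:,::-1],None,fx=2.8,fy=2.8,interpolation=2))
E
```

```text
[0.6575 0.0531 0.012 ]
[0.6568 0.0112 0.012 ]
[ 0.6564 -0.0202  0.012 ]
[ 0.6558 -0.06    0.012 ]
```

View pics/w10c.png

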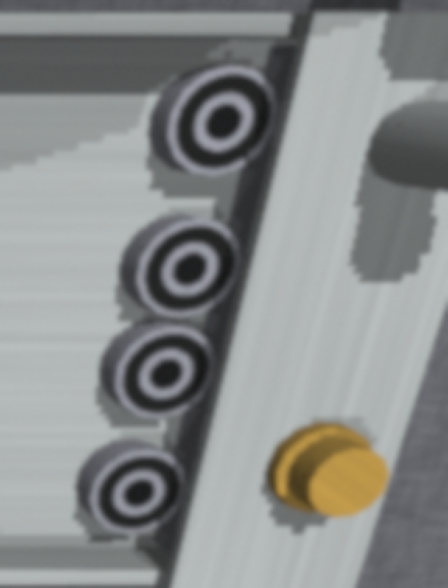

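>>> {"name": "move_arm", "arguments": {"increments": "0 0 20 0 0 0 0; 0 0 40 0 0 0 0; 0 0 50 0 0 0 0.02; 0 0 50 0 0 0 0.02; 0 0 50 0 0 0 0; 0 1 40 0 0 0 0; 0 1 25 0 0 0 0; 0 0 15 0 0 0 0"}}

```text
t: 45.9
eef_pos: [0.4743, 0.2839, 0.1179]
tool_rot: [-0.0, 0.693, 0.721, -0.0]
contact_force: [0.3, -0.7, -3.5]
gripper_width: 0.218
```

```bash
python3 - <<'E'
from h import *
o=bot.get_obs();print(o['t'],o['eef_pos'],o['tool_rot'],o['contact_force'])
p,d=vision.read_camera('wrist');np.savez('pics/w11.npz',p=p,d=d,pos=o['eef_pos'],q=o['tool_rot'])
cv2.imwrite('pics/w11.png',p[:,:,::-1])
E
```

```text
45.9 [0.47433782 0.2838673  0.11793952] [-4.87014986e-04  6.93404643e-01  7.20548237e-01 -4.56064477e-05] [ 0.32282272 -0.66595047 -3.48173972]
```

View pics/w11.png

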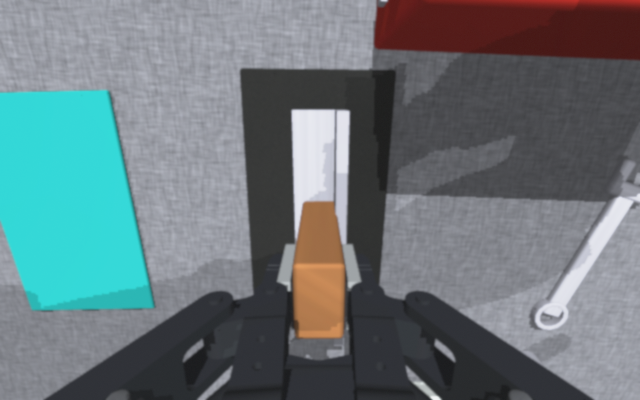

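The straightedge is back over the black mat, and the bearings are in a straight row at the dark divider face. Lowering it, slowly near contact.

>>> {"name": "move_arm", "arguments": {"increments": "0 0 0 -12 0 0 0; 0 0 0 -16 0 0 0; 0 0 0 -16 0 0 0; 0 0 0 -12 0 0 0; 0 0 0 -7 0 0 0; 0 0 0 -4 0 0 0; 0 0 0 -1.5 0 0 0; 0 0 0 0 0 0 0"}}

```text
t: 46.95
eef_pos: [0.4748, 0.2824, 0.0503]
tool_rot: [0.0, 0.694, 0.72, 0.0]
contact_force: [-0.7, 0.0, -3.8]
gripper_width: 0.226
```

>>> {"name": "move_arm", "arguments": {"increments": "0 0 0 -0.3 0 0 0; 0 0 0 -0.3 0 0 0; 0 0 0 -0.3 0 0 0; 0 0 0 -0.2 0 0 0; 0 0 0 0 0 0 0; 0 0 0 0 0 0 0; 0 0 0 0 0 0 0; 0 0 0 0 0 0 0"}}

```text
t: 47.95
eef_pos: [0.4746, 0.2822, 0.0489]
tool_rot: [-0.0, 0.694, 0.72, -0.0]
contact_force: [0.3, -0.3, -2.9]
gripper_width: 0.221
```

>>> {"name": "move_arm", "arguments": {"increments": "0 0 0 -0.3 0 0 0; 0 0 0 -0.3 0 0 0; 0 0 0 -0.3 0 0 0; 0 0 0 -0.3 0 0 0; 0 0 0 0 0 0 0; 0 0 0 0 0 0 0; 0 0 0 0 0 0 0; 0 0 0 0 0 0 0"}}

```text
t: 48.95
eef_pos: [0.4746, 0.2822, 0.048]
tool_rot: [0.0, 0.694, 0.72, -0.0]
contact_force: [-2.3, -2.3, 5.7]
gripper_width: 0.225
```

It's standing on the mat with light contact. Releasing.

>>> {"name": "move_arm", "arguments": {"increments": "0.3 0 0 0.3 0 0 0; 0.4 0 0 0 0 0 0; 0.6 0 0 0 0 0 0; 0.8 0 0 0 0 0 0; 1 0 0 0 0 0 0; 1 0 0 0 0 0 0; 1 0 0 0 0 0 0; 1 0 0 0 0 0 0"}}

```text
t: 49.95
eef_pos: [0.4746, 0.2822, 0.048]
tool_rot: [0.0, 0.694, 0.72, 0.0]
contact_force: [0.3, -0.7, -0.6]
gripper_width: 0.998
```

>>> {"name": "move_arm", "arguments": {"increments": "1 0 0 5 0 0 0; 1 0 0 15 0 0 0; 1 0 0 25 0 0 0; 1 0 0 35 0 0 0; 1 0 0 40 0 0 0; 1 0 0 40 0 0 0; 1 0 0 30 0 0 0; 1 0 0 10 0 0 0"}}

```text
t: 50.95
eef_pos: [0.4751, 0.2831, 0.2508]
tool_rot: [0.001, 0.694, 0.72, 0.002]
contact_force: [0.4, -0.2, -0.4]
gripper_width: 1.001
```

>>> {"name": "move_arm", "arguments": {"increments": "1 0 -30 0 0 0 0; 1 0 -40 0 0 0 0; 1 0 -40 0 0 0 0; 1 0 -40 0 0 0 0; 1 0 -40 0 0 0 0; 1 0 -40 0 0 0 0; 1 0 -20 0 0 0 0; 1 0 0 0 0 0 0"}}

```text
t: 51.95
eef_pos: [0.474, 0.0306, 0.2474]
tool_rot: [-0.0, 0.695, 0.719, -0.001]
contact_force: [0.5, 1.4, -0.9]
gripper_width: 1.005
```

```bash
python3 - <<'E'
from h import *
o=bot.get_obs();print(o['t'],o['eef_pos'],o['gripper_width'],o['contact_force'])
p,d=vision.read_camera('wrist');np.savez('pics/w12.npz',p=p,d=d,pos=o['eef_pos'],q=o['tool_rot'])
s,_=vision.read_camera('scene')
cv2.imwrite('pics/w12.png',np.vstack([p[:,:,::-1][:290],cv2.resize(s[160:310,180:500][:,:,::-1],(640,300),interpolation=2)]))
E
```

```text
51.95 [0.47402556 0.030629   0.24737108] 1.004673087353073 [ 0.50595089  1.42448249 -0.94592236]
```

View pics/w12.png

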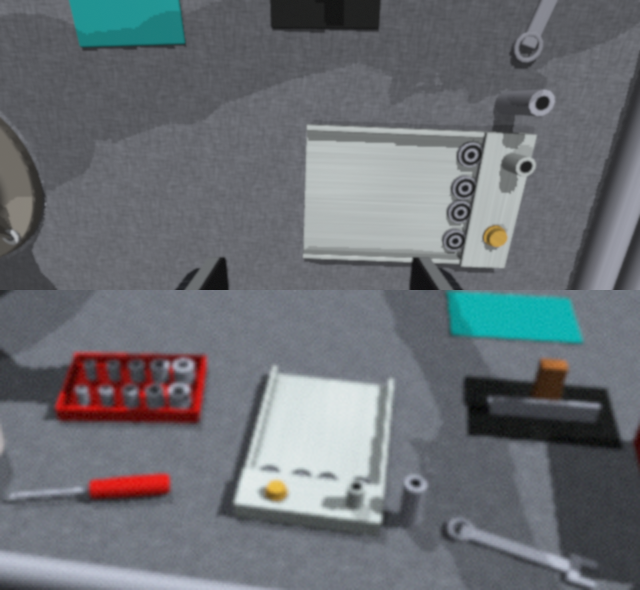

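The bottom view shows the straightedge upright on the black mat, with the bystanders in place. As a last check I'll compare the distance from bearings to hood edge under load and now.

```bash
python3 - <<'E'
from h import *
for f,roi in [('w8',(90,270,345,400)),('w10',(90,280,500,600)),('w12',(130,260,440,480))]:
    z=np.load(f'pics/{f}.npz');p=z['p'];pos,q=z['pos'],z['q'];g=cv2.cvtColor(p,cv2.COLOR_RGB2GRAY)
    C=wcloud(z['d'],pos,q)
    m=(C[...,2]>.0205)&(C[...,2]<.028)&(C[...,0]>.64)&(C[...,0]<.70)&(C[...,1]>-.07)&(C[...,1]<.06)
    hx=[C[v][m[v]][:,0].min() for v in range(400) if m[v].sum()>5]
    b=(C[...,2]>.009)&(C[...,2]<.0145)&(C[...,0]>.63)&(C[...,0]<.668)&(abs(C[...,1]+.003)<.074)
    for yc in (.053,.0112,-.0202,-.06):
        P=C[b&(abs(C[...,1]-yc)<.004)]
        print(f,yc,len(P),P[:,0].min().round(4) if len(P) else None,end=' | ')
    print('hood edge',np.median(hx).round(4))
E
```

```text
w8 0.053 594 0.6369 | w8 0.0112 521 0.6302 | w8 -0.0202 285 0.6495 | w8 -0.06 0 None | hood edge 0.6657
w10 0.053 385 0.642 | w10 0.0112 306 0.6424 | w10 -0.0202 289 0.6417 | w10 -0.06 259 0.6418 | hood edge 0.665
w12 0.053 145 0.6425 | w12 0.0112 130 0.6419 | w12 -0.0202 122 0.6419 | w12 -0.06 113 0.6413 | hood edge 0.6651
```

The rear rims sit in line at x = 0.642, and the pushing face stopped at about 0.643, so the row is snug. Handing in.

```bash
python3 - <<'E'
from station import bot
print(bot.hand_in())
E
```

```text
the job is handed in; nothing more can be done
None
```

I carried out the whole task and handed the job in at about 52 s of the 72 s allowed. The hand-in reports no verdict.

- **Sweep and push:** I took the straightedge by its grip and swept the four bearings into one row against the divider. I then pushed on until the divider met the stop, with its front about 90 mm behind the tray origin. I held there for about two seconds at a wrist reading of about 12 N. The highest value I saw was 12.7 N, but I only read the force between moves and at camera shots.
- **Bearings:** The last wrist pictures show all four rear rims in line at x ≈ 0.642 m. The face had stopped at about 0.643 m, so the row looks snug to within about 1 mm. The gap itself could only be inferred, because the divider is hidden behind the bearings and under the hood edge.
- **Straightedge:** It stands upright and released on the black mat, within a few mm of the mat's centre. The gripper is open and clear of everything.
- **Other items:** The spacer, collar, socket, spanner and screwdriver look unmoved in the last pictures. The bottle is mostly outside the final crop, but the arm did not work near it after the start.
- **Disagreements:** The top and wrist cameras differed by about 5 mm in y on the grip position, so I used the wrist camera for placing. Under full push the arm sagged about 1 mm, and the straightedge's foot may have brushed the tray floor.

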